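# Change the syringes on a three-channel syringe pump

### The job

The syringe pump has finished its run: change its syringes. Draw the pusher block right back to its stop and lift the sprung clamp bar and swing it fully aside; then put every spent syringe (plunger pushed in) into the tub and lay each drawn-back 30 ml syringe from the black mat into a groove of its own, nozzle towards the front, flange in its slot. Once all are in, turn the bar back and lower it onto the barrels, and only then run the pusher up until it bears firmly on all the plungers; leave everything else on the table where it is.

Things in the scene. Friction and masses are not known exactly. Their poses are not given: they have to be found in the camera images.
- pump: three-channel syringe pump, fixed; origin on the table under the middle of its syringe bed, z up, x along the syringes from the nozzles (nearer the robot) to the drive housing (x 176 to 248, 83 mm high). White base x -85 to 250, y -100 to 170, 45 mm high. Clamp post at x 0, y 136 mm. Bed: two 10 mm thick saddles at x = -39 and 39 mm, crests 88 mm above the table; between them the 45 mm high deck is free
- groove1 (a point): where the middle of the barrel's axis lies when a syringe is seated in groove 1 (pump x 0, y -50 mm, 80 mm above the table), flange in the middle of its slot; axes as the pump's. The 90-degree V grooves guide a barrel in from 15 mm to either side. The slot, 10.5 mm wide along x, lies between the rear saddle (its back at pump x 44 mm) and a comb-like retainer (x 54.5 to 59.5 mm, 88 mm high)
- groove2 (a point): the same for groove 2, pump y = 0
- groove3 (a point): the same for groove 3, pump y = 50 mm
- clamp_lift (a joint): height of the sprung clamp bar over its lowest position, m, 0 to 0.035; spring and weight pull it down with 5 to 6.5 N; 0.006 when it rests on barrels. Shut, a pin sits in a notch of the collar: the bar can be turned only when lifted above 0.022. Aside, the pin rides on the collar and holds the bar up at 0.022 by itself; turned fully back (below 0.08 rad) the spring lowers it again
- clamp_turn (a joint): turn of the clamp bar about its vertical post, rad: 0 = shut, across the grooves, pointing from the post to the pump's -y; 1.57 = fully aside, along the pump's +x; stop at 1.75. Positive is counter-clockwise from above. Stays where it is left when raised
- clamp_knob (a point): middle of the black upright round knob on the steel clamp bar: 20 mm across, 32 mm tall (16 mm above and below this point), 115 mm from the post's axis; 114 mm above the table at clamp_lift 0. The bar under it is 20 mm wide, 12 mm thick and reaches 200 mm from the post
- pusher (a joint): position of the pusher block along its guide rods, m: 0 = fully forward (towards the bed), 0.085 = drawn right back to its stop (pump's +x). About 2 N to slide; stays where it is left. It bears on drawn-back syringes at about 0.040 when their flanges are pushed fully forward in their slots
- pusher_grip (a point): middle of the black block grip on top of the pusher, at its -y end: 20 mm along the slide (x), 30 mm along y, 32 mm tall, 114 mm above the table. It stands on the aluminium pusher block, 20 mm (x) x 164 mm, top 98 mm above the table
- pusher_face (a point): on the middle of the pusher block's front face, at the height of the barrels' axes; axes as the pump's (x points backwards, away from the syringes)
- fresh1_mid (a point): middle of the barrel's axis of a fresh 30 ml syringe, plunger drawn back, on the black 2 mm mat; None if absent. Clear barrel 24 mm thick, 95 mm long; capped nozzle 16 mm beyond it; flange 3.5 x 40 x 25 mm on its rear end; thumb disc 25 mm across, outer face 106.5 mm from this point. x points from nozzle to disc, at first within 0.5 rad of the pump's x. 60 g; the plunger does not slide
- fresh2_mid (a point): middle of the barrel's axis of a fresh 30 ml syringe, plunger drawn back, on the black 2 mm mat; None if absent. Clear barrel 24 mm thick, 95 mm long; capped nozzle 16 mm beyond it; flange 3.5 x 40 x 25 mm on its rear end; thumb disc 25 mm across, outer face 106.5 mm from this point. x points from nozzle to disc, at first within 0.5 rad of the pump's x. 60 g; the plunger does not slide
- fresh3_mid (a point): middle of the barrel's axis of a fresh 30 ml syringe, plunger drawn back, on the black 2 mm mat; None if absent. Clear barrel 24 mm thick, 95 mm long; capped nozzle 16 mm beyond it; flange 3.5 x 40 x 25 mm on its rear end; thumb disc 25 mm across, outer face 106.5 mm from this point. x points from nozzle to disc, at first within 0.5 rad of the pump's x. 60 g; the plunger does not slide
- spent1_mid (a point): middle of the barrel's axis of a spent 30 ml syringe: like the fresh ones, but its plunger is pushed in (thumb disc's outer face 69.5 mm from this point); at the start clamped in one of the grooves; None if absent. 50 g
- spent2_mid (a point): middle of the barrel's axis of a spent 30 ml syringe: like the fresh ones, but its plunger is pushed in (thumb disc's outer face 69.5 mm from this point); at the start clamped in one of the grooves; None if absent. 50 g
- spent3_mid (a point): middle of the barrel's axis of a spent 30 ml syringe: like the fresh ones, but its plunger is pushed in (thumb disc's outer face 69.5 mm from this point); at the start clamped in one of the grooves; None if absent. 50 g
- tub_in (a point): centre of the inner floor of the pale open plastic tub for spent syringes: 200 (x) x 150 (y) x 50 mm high outside, walls 4 mm, loose, 0.35 kg; axes along its sides
- small_syringe: a small 10 ml syringe lying on the mat, barrel 16 mm thick, 115 mm long; not part of the job; leave it alone (origin at its underside)
- beaker: glass beaker, 68 mm across, 95 mm tall; leave it alone (origin at its underside)
- flask: glass conical flask, 80 mm across, 125 mm tall; leave it alone (origin at its underside)
- canister: yellow spray canister, 66 mm across, 170 mm tall; leave it alone (origin at its underside)
- notebook: thick brown notebook, 150 x 110 x 22 mm; leave it alone (origin at its underside)
- stopper: upright cork stopper, 24 mm across and tall; leave it alone (origin at its underside)
- spoon: white plastic spoon, 130 mm long, lying; leave it alone (origin at its underside)
Not all that is in view belongs to the job. What is shaped like the part that bears fresh3_mid but purple is not meant.

How it is judged:
On the way, in this order (a step that is already met when the one before it is completed fails the run):
1. the pusher is drawn back to its stop and the clamp bar is swung aside (value of joint pusher above 0.076 m and value of joint clamp_turn above 1.25 rad), for 0.2 s.
2. with the bar still aside and the pusher clear, the spent syringes are in the tub and every fresh one lies seated in a groove (value of joint pusher above 0.06 m and value of joint clamp_turn above 1.25 rad and (distance between fresh1_mid and groove1 below 0.0075 m or distance between fresh1_mid and groove2 below 0.0075 m or distance between fresh1_mid and groove3 below 0.0075 m) and angle between the x axis of each of fresh1_mid, fresh2_mid, fresh3_mid and the x axis of pump, either way round below 0.08 rad and x of pusher_face in the frame of fresh1_mid above 0 m and (distance between fresh2_mid and groove1 below 0.0075 m or distance between fresh2_mid and groove2 below 0.0075 m or distance between fresh2_mid and groove3 below 0.0075 m) and x of pusher_face in the frame of fresh2_mid above 0 m and (distance between fresh3_mid and groove1 below 0.0075 m or distance between fresh3_mid and groove2 below 0.0075 m or distance between fresh3_mid and groove3 below 0.0075 m) and x of pusher_face in the frame of fresh3_mid above 0 m and x of spent1_mid in the frame of tub_in between -0.08 and 0.08 m and y of spent1_mid in the frame of tub_in between -0.065 and 0.065 m and z of each of spent1_mid, spent2_mid, spent3_mid in the frame of tub_in below 0.05 m and x of spent2_mid in the frame of tub_in between -0.08 and 0.08 m and y of spent2_mid in the frame of tub_in between -0.065 and 0.065 m and x of spent3_mid in the frame of tub_in between -0.08 and 0.08 m and y of spent3_mid in the frame of tub_in between -0.065 and 0.065 m), for 0.2 s.
3. the bar is turned back and down on the barrels, the pusher still clear of the plungers (value of joint pusher above 0.052 m and value of joint clamp_turn below 0.1 rad and value of joint clamp_lift below 0.0095 m and (distance between fresh1_mid and groove1 below 0.0075 m or distance between fresh1_mid and groove2 below 0.0075 m or distance between fresh1_mid and groove3 below 0.0075 m) and angle between the x axis of each of fresh1_mid, fresh2_mid, fresh3_mid and the x axis of pump, either way round below 0.08 rad and x of pusher_face in the frame of fresh1_mid above 0 m and (distance between fresh2_mid and groove1 below 0.0075 m or distance between fresh2_mid and groove2 below 0.0075 m or distance between fresh2_mid and groove3 below 0.0075 m) and x of pusher_face in the frame of fresh2_mid above 0 m and (distance between fresh3_mid and groove1 below 0.0075 m or distance between fresh3_mid and groove2 below 0.0075 m or distance between fresh3_mid and groove3 below 0.0075 m) and x of pusher_face in the frame of fresh3_mid above 0 m), for 0.2 s.
At the end, for the whole second after the job is handed in: Each fresh syringe lies in a groove (within 7.5 mm, 0.08 rad), each spent one in the tub; the bar is shut (turn below 0.1 rad) and down on the barrels (lift below 9.5 mm); the pusher face is within 3 mm of every fresh thumb disc ((distance between fresh1_mid and groove1 below 0.0075 m or distance between fresh1_mid and groove2 below 0.0075 m or distance between fresh1_mid and groove3 below 0.0075 m) and angle between the x axis of each of fresh1_mid, fresh2_mid, fresh3_mid and the x axis of pump, either way round below 0.08 rad and x of pusher_face in the frame of fresh1_mid between 0 and 0.1095 m and (distance between fresh2_mid and groove1 below 0.0075 m or distance between fresh2_mid and groove2 below 0.0075 m or distance between fresh2_mid and groove3 below 0.0075 m) and x of pusher_face in the frame of fresh2_mid between 0 and 0.1095 m and (distance between fresh3_mid and groove1 below 0.0075 m or distance between fresh3_mid and groove2 below 0.0075 m or distance between fresh3_mid and groove3 below 0.0075 m) and x of pusher_face in the frame of fresh3_mid between 0 and 0.1095 m and x of spent1_mid in the frame of tub_in between -0.08 and 0.08 m and y of spent1_mid in the frame of tub_in between -0.065 and 0.065 m and z of each of spent1_mid, spent2_mid, spent3_mid in the frame of tub_in below 0.05 m and x of spent2_mid in the frame of tub_in between -0.08 and 0.08 m and y of spent2_mid in the frame of tub_in between -0.065 and 0.065 m and x of spent3_mid in the frame of tub_in between -0.08 and 0.08 m and y of spent3_mid in the frame of tub_in between -0.065 and 0.065 m and value of joint clamp_turn below 0.1 rad and value of joint clamp_lift below 0.0095 m); the robot touches nothing.
It fails at once if one of the other things on the table is disturbed (moved more than 3 cm) (distance of any of small_syringe, beaker, flask, canister, notebook, stopper, spoon from where it was at the start of the episode above 0.03 m).
Of fresh1, fresh2, fresh3 only 2 to 3 are there at a start; the rules pass over those that are not, and their reading is None.
Of spent1, spent2, spent3 only 1 to 2 are there at a start; the rules pass over those that are not, and their reading is None.
At some moment in a run one of fresh1, fresh2, fresh3 may be knocked a few centimetres aside while the robot is not near it.
Once in a run the grip may slacken for a moment while it holds something.
It also fails if it takes over 210 s, if anything falls off the work surface, if the arm or the gripper's body presses on something with over 40 N, if the wrist force passes 120 N, or if a joint passes its speed limit or range.

### The arm

A 7-joint arm with a two-finger parallel gripper is mounted at the origin on the work surface. World frame = base frame: x ahead of the robot, y to its left, z up, the work surface at z = 0. Lengths are in m, angles in rad, forces in N, time in s.
With the tool pointing down it reaches from about 0.35 to 0.9 m from the base axis. Payload 19.9 kg.
Tool frame: the origin (TCP) lies between the finger pads; the fingertips stand 19 mm ahead of it and the grasp point (between the pads) is the TCP; z points along the fingers, y is the direction in which the jaws open and shut (so a half turn about z gives the same grasp; the last joint's range is limited). The gripper opens to 94 mm and grips with 3 to 60 N. Pads are 16 mm wide; open, the fingers measure 119 mm over their backs; the gripper's body (75 mm by 177 mm) begins 78 mm behind the grasp point.
Start: joints at [1.101, 0.417, -0.01, 1.614, 0.005, 1.111, -0.053], TCP at [0.259, -0.569, 0.224] pointing down, gripper open.
Joint ranges: [-2.81, 2.81], [-0.39, 2.02], [-1.27, 1.25], [0.06, 2.57], [-1.19, 4.33], [0.19, 2], [-2.82, 2.82]. Speed limits (rad/s): [1.89, 1.89, 2.39, 2.39, 3.01, 3.01, 3.01].

### API

Orientations are given as a 3x3 rotation matrix whose columns are the frame's x, y, z axes.
In Python, from rig import robot gives the robot as it stands. Calls block until the motion is done:
- robot.move_ptp(position, orientation): joint-space move of the TCP to a pose.
- robot.move_linear(position, velocity=0.15, frame=None, threshold=None): straight line of the TCP; frame=None keeps the orientation; velocity is the mean speed in m/s. With threshold (N) it stops when the force on the tool has changed by that much, and returns True; else False.
- robot.goto_joints(angles): joint-space move.
- robot.gripper_to(opening): finger opening in m; the grip force is fixed at half the most; returns when the fingers have stopped.
- robot.pause(seconds).
- robot.ik(position, orientation): joint angles nearest the present ones, or None.
- robot.get_state(): the state.
- robot.grab_frame(name): name is "side" or "top" or "wrist"; returns the picture (384x512x3 uint8, red, green, blue); there is no depth.
- robot.camera_info(name): a dict with "fx", "fy", "cx", "cy" (pixels), "rvec" (rotation vector, rad) and "tvec" (3), from world to camera coordinates, as OpenCV has them. Camera axes: x right, y down, z forward; pixel columns grow to the right and rows downward; lengths in m; the calibration is good to about 2 mm. A picture is of the moment at which its call begins: read the wrist's pose just before it. camera_info takes no time and is no camera call; for the wrist camera it gives the pose at the moment of the call.
A pose or a line that the arm cannot do raises robot.PlanningError and nothing moves.
- robot.sign_off(): hands the job in, once; it reports no verdict.
The state is a dict: "time": time; "qpos": joint angles; "joint_vel": joint speeds; "effort": joint torques, N m; "ee_pos": TCP position; "tool_rot": TCP orientation; "force": force on the tool from outside, world axes, zero at the start; "moment": the same for the moment, N m; "opening": finger opening in m.
Only numpy, scipy, OpenCV 4.12 (cv2) and the standard library are available. Lean on these libraries where they do the work, as an engineer would, in place of code of your own. Each camera call takes 0.05 s, during which the arm holds its last target. There are 200 camera calls.

## Working session

There is one attempt and no reset: what is moved stays moved. The work goes in short steps, each a Python script; the robot and the scene stay as the last script left them, time stands still between calls to the robot, and variables do not carry over. Pictures are saved under pics/ and viewed, about 12 in all and at most 16, crops included, and the job is handed in when it is done.

```bash
ls; mkdir -p pics; python3 - <<'E'
from rig import robot
import cv2
for n in("top","side"):
    im=robot.grab_frame(n); cv2.imwrite(f"pics/{n}0.png",cv2.resize(im[:,:,::-1],None,fx=1.56,fy=1.56,interpolation=cv2.INTER_CUBIC))
    print(robot.camera_info(n))
s=robot.get_state();print(s)
E
```

```text
pics
{'fx': 374.7069126939372, 'fy': 374.7069126939372, 'cx': 256.6242953163107, 'cy': 193.43141487232336, 'rvec': array([ 2.16418138, -2.10717058,  0.17344184]), 'tvec': array([-0.02338241,  0.47401927,  1.51023098])}
{'fx': 415.1895579535429, 'fy': 415.1895579535429, 'cx': 253.6330641338059, 'cy': 183.61560502913147, 'rvec': array([ 2.18459628, -0.13013252,  0.0844851 ]), 'tvec': array([-0.47530174,  0.11674071,  1.30617947])}
{'time': 0.1, 'qpos': array([ 1.10148568,  0.41789533, -0.01027543,  1.61407202,  0.00470075,
        1.11067247, -0.05300528]), 'joint_vel': array([-0.00063973, -0.00115606,  0.00087075, -0.00031309,  0.00046284,
       -0.0009    ,  0.00039447]), 'effort': array([ 4.22593621e-04, -8.52587199e+01,  6.39450923e-01, -4.26694250e+01,
       -4.89701307e-02,  1.63747917e-02,  8.49286209e-06]), 'ee_pos': array([ 0.25915716, -0.56841958,  0.22391741]), 'tool_rot': array([[ 9.09885492e-01,  4.14859172e-01, -5.08373885e-04],
       [ 4.14859473e-01, -9.09885063e-01,  8.88935234e-04],
       [-9.37788686e-05, -1.01973300e-03, -9.99999476e-01]]), 'force': array([ 0.26949572, -0.06062424,  0.33136636]), 'moment': array([0.00930779, 0.03313792, 0.04713808]), 'opening': 0.09374173514926012}
```

View pics/top0.png

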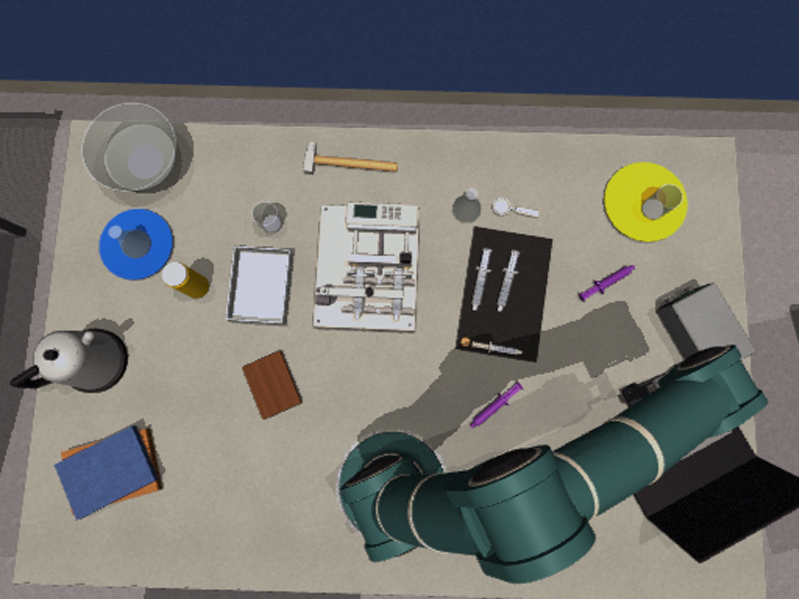

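View pics/side0.png

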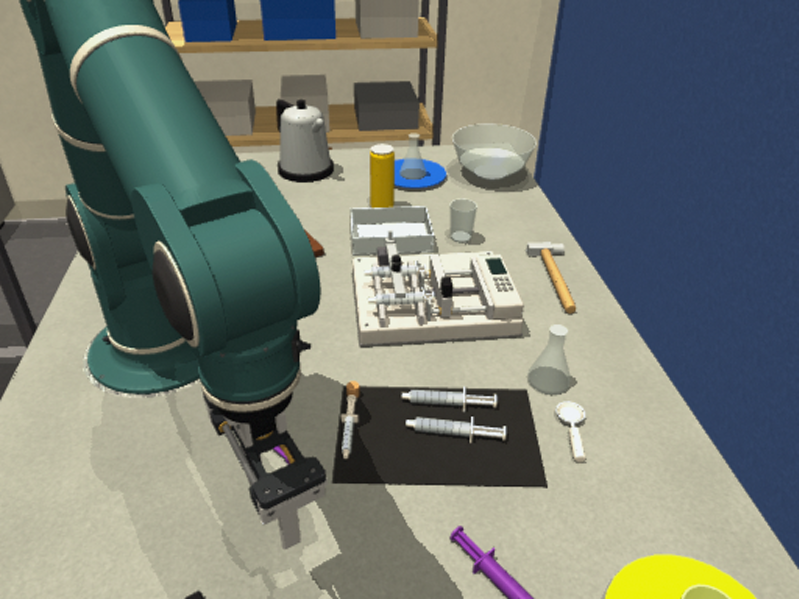

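Top view: the pump base corners are at about (318,206), (415,331). The mat holds two fresh syringes at (482,280) and (508,280). The tub is at (261,285), the knob near (369,292) and the grip near (406,258).

```bash
cat > h.py <<'E'
from rig import robot
import numpy as np, cv2
def cast(info,px,z):
    """pixels (full-res) -> world points on plane z"""
    R=cv2.Rodrigues(np.array(info["rvec"]))[0]; t=np.array(info["tvec"]).ravel()
    px=np.atleast_2d(np.array(px,float)); z=np.broadcast_to(z,len(px))
    d=np.c_[(px[:,0]-info["cx"])/info["fx"],(px[:,1]-info["cy"])/info["fy"],np.ones(len(px))]@R
    c=-R.T@t
    return c+d*((z-c[2])/d[:,2])[:,None]
def proj(info,P):
    K=np.array([[info["fx"],0,info["cx"]],[0,info["fy"],info["cy"]],[0,0,1]])
    return cv2.projectPoints(np.atleast_2d(np.array(P,float)),np.array(info["rvec"]),np.array(info["tvec"]),K,None)[0][:,0]
def down(yaw):
    """tool down; jaws (tool y) open along world angle yaw"""
    y=np.array([np.cos(yaw),np.sin(yaw),0]); z=np.array([0,0,-1.]); return np.c_[np.cross(y,z),y,z]
def snap(name,file,scale=1.56):
    info=robot.camera_info(name); im=robot.grab_frame(name)
    np.savez(f"pics/{file}.npz",im=im,**{k:np.array(v) for k,v in info.items()})
    cv2.imwrite(f"pics/{file}.png",cv2.resize(im[:,:,::-1],None,fx=scale,fy=scale,interpolation=cv2.INTER_CUBIC))
    return info,im
def load(file):
    d=np.load(f"pics/{file}.npz"); return {k:d[k] for k in d if k!="im"},d["im"]
def st(): 
    s=robot.get_state(); return f"t={s['time']:.1f} p={np.round(s['ee_pos'],4)} f={np.round(s['force'],1)} op={s['opening']:.4f}"
E
python3 - <<'E'
from h import *
i=robot.camera_info("top")
for n,p,z in[("base",[[318,206],[419,207],[314,328],[415,331]],.045),("knob",[[369,291]],.13),("grip",[[406,257]],.13),("tub",[[235,247],[294,248],[228,322],[287,325]],.05),("fresh",[[487,250],[474,308],[515,252],[500,310]],.014),("beaker",[[266,216]],.0),("flask",[[466,208]],0),("can",[[178,275]],.17),("mat",[[475,228],[551,237],[457,349],[537,361]],0)]:
    print(n,np.round(cast(i,np.array(p)/1.56,z)[:,:2],3).tolist())
wi=robot.camera_info("wrist"); R=cv2.Rodrigues(wi["rvec"])[0]; s=robot.get_state()
c=-R.T@np.array(wi["tvec"]); print(wi["fx"],"cam in tool",s["tool_rot"].T@(c-s["ee_pos"]),"axis in tool",s["tool_rot"].T@R.T)
# look poses
for p,y in [((.56,-.0,.42),np.pi/2),((.56,0,.42),-np.pi/2),((.56,-.2,.35),np.pi/2),((.56,-.2,.35),-np.pi/2)]:
    print(p,y,robot.ik(np.array(p),down(y)))
E
```

```text
base [[0.731, 0.219], [0.735, -0.054], [0.398, 0.213], [0.397, -0.051]]
knob [[0.485, 0.068]]
grip [[0.574, -0.022]]
tub [[0.609, 0.435], [0.61, 0.277], [0.407, 0.438], [0.403, 0.284]]
fresh [[0.628, -0.244], [0.467, -0.209], [0.625, -0.32], [0.463, -0.279]]
beaker [[0.713, 0.37]]
flask [[0.751, -0.187]]
can [[0.504, 0.533]]
mat [[0.694, -0.212], [0.674, -0.423], [0.357, -0.166], [0.33, -0.38]]
273.5276027900231 cam in tool [ 0.06655227 -0.00154883 -0.15937919] axis in tool [[-4.16021091e-04 -9.72801870e-01 -2.31638401e-01]
 [ 9.99999859e-01 -4.81300153e-04  2.25302266e-04]
 [-3.30662063e-04 -2.31638274e-01  9.72801933e-01]]
(0.56, -0.0, 0.42) 1.5707963267948966 [ 0.57970907  0.2572313  -0.79221498  1.46789091  0.18268608  1.4923448
  1.36053953]
(0.56, 0, 0.42) -1.5707963267948966 [ 0.35299204  0.21359189 -0.49562905  1.47482597  0.10141324  1.47870493
 -1.7132356 ]
(0.56, -0.2, 0.35) 1.5707963267948966 [ 0.7896812   0.33558259 -0.65142452  1.50820683  0.20532864  1.36708099
  1.69439588]
(0.56, -0.2, 0.35) -1.5707963267948966 [ 0.44631273  0.28255224 -0.19681788  1.52014379  0.05597745  1.34441673
 -1.32626231]
```

```bash
python3 - <<'E'
from h import *
robot.move_ptp(np.array([.54,-.25,.26]),down(-np.pi/2)); snap("wrist","w_mat"); print(st())
robot.move_ptp(np.array([.54,.05,.32]),down(-np.pi/2)); snap("wrist","w_pump"); print(st())
E
```

```text
t=1.7 p=[ 0.5395 -0.2511  0.2599] f=[-0.7 -0.5 -0.1] op=0.0939
t=2.9 p=[0.5402 0.0483 0.3196] f=[ 0.3  0.2 -0.7] op=0.0940
```

View pics/w_mat.png

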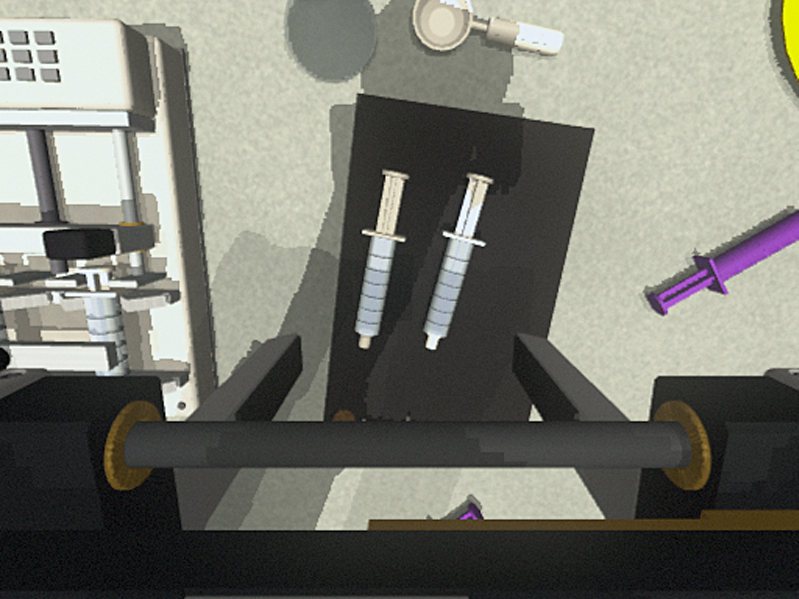

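View pics/w_pump.png

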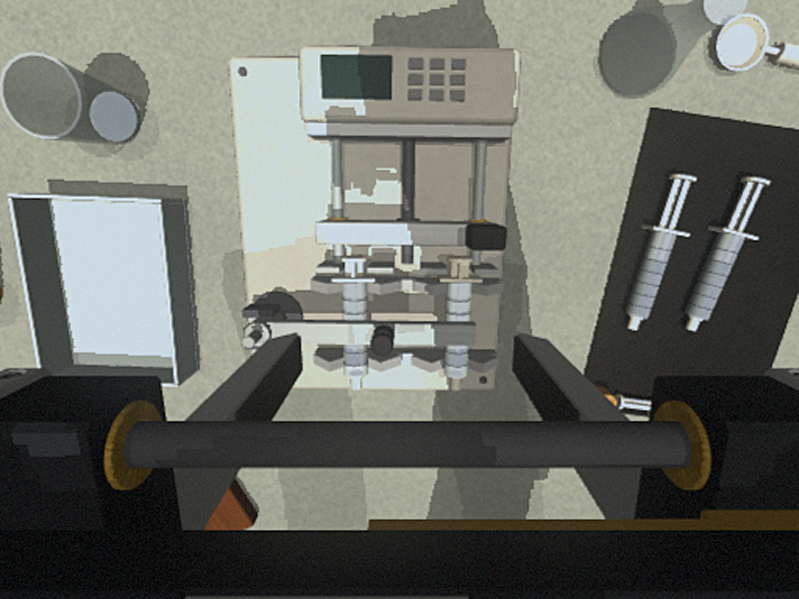

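```bash
python3 - <<'E'
from h import *
i,im=load("w_pump")
for n,p,z in[("base BL,FR",[[231,58],[498,388]],.045),("pusher top front edge L,(R) ; top ends mid",[[317,246],[466,245],[317,233],[505,236]],.098),("spent L axis nozzle..flange; R",[[356,380],[355,280],[458,372],[460,280]],.085),("grip top",[[486,231]],.13),("knob top",[[383,330]],.130),("tubrim TL TR BR",[[12,197],[187,187],[181,384]],.05)]:
    print(n,np.round(cast(i,np.array(p)/1.5625,z)[:,:2],3).tolist())
for h in(.1,.12,.14,.16): print("post",h,proj(i,[[.482,.184,h]])*1.5625)
for f in("w_mat","w_pump"):
    i,im=load(f); g=im.max(2).astype(np.uint8)
    # mat mask: large dark region, keep bright blobs in it
    R=cast(i,[[0,0]],0)
    m=(g>70).astype(np.uint8)
    n,l,s,c=cv2.connectedComponentsWithStats(m)
    for k in range(1,n):
        if 500<s[k,4]<4000 and s[k,3]>70 and s[k,0]>190:
            ys,xs=np.where(l==k); W=cast(i,np.c_[xs,ys],.0145)[:,:2]
            d=cv2.fitLine(W.astype(np.float32),cv2.DIST_L2,0,.01,.01).ravel(); u=d[:2]*np.sign(d[0]); q=(W-d[2:])@u; v=(W-d[2:])@[-u[1],u[0]]
            mid=d[2:]+u*(q.max()-.1065)
            print(f,s[k],"len",q.max()-q.min(),"width",v.min(),v.max(),"mid by disc",mid,"by nozzle",d[2:]+u*(q.min()+.0635),"yaw",np.arctan2(u[1],u[0]))
E
```

```text
base BL,FR [[0.732, 0.211], [0.404, -0.05]]
pusher top front edge L,(R) ; top ends mid [[0.565, 0.13], [0.566, -0.003], [0.577, 0.129], [0.574, -0.037]]
spent L axis nozzle..flange; R [[0.431, 0.101], [0.532, 0.099], [0.439, -0.0], [0.532, 0.0]]
grip top [[0.581, -0.014]]
knob top [[0.497, 0.07]]
tubrim TL TR BR [[0.609, 0.435], [0.618, 0.263], [0.412, 0.295]]
post 0.1 [[262.96089855 336.17506195]]
post 0.12 [[255.54574302 343.25998976]]
post 0.14 [[247.32583402 351.11383202]]
post 0.16 [[238.16264697 359.86894422]]
w_mat [ 227  108   36  116 1707] len 0.17352918446683235 width -0.01973272456740937 0.020992735623398272 mid by disc [ 0.5255549  -0.21898101] by nozzle [ 0.522095   -0.21828512] yaw -0.198482
w_mat [ 271  111   46  114 1721] len 0.17380845535495099 width -0.022550965078214 0.020573402075408816 mid by disc [ 0.52362633 -0.29007273] by nozzle [ 0.51994587 -0.2890937 ] yaw -0.2599853
w_pump [ 402  111   45  101 1389] len 0.17374702328552089 width -0.027212006301295905 0.027288396443488742 mid by disc [ 0.52634715 -0.22055097] by nozzle [ 0.52267301 -0.21981553] yaw -0.19755617
w_pump [ 440  113   55  100 1396] len 0.17486717270068877 width -0.02833551975683824 0.029503664862270355 mid by disc [ 0.52501927 -0.29207569] by nozzle [ 0.52030962 -0.29084745] yaw -0.25510943
```

```bash
python3 - <<'E'
from h import *
robot.gripper_to(.055)
robot.move_ptp(np.array([.576,-.019,.19]),down(0)); 
print(robot.move_linear(np.array([.576,-.019,.122]),.1,threshold=10),st())
robot.gripper_to(0.0); print(st())
p=robot.get_state()["ee_pos"]
print(robot.move_linear(p+[.075,0,0],.06,threshold=18),st())
robot.pause(.2);print(st())
p2=robot.get_state()["ee_pos"]
robot.gripper_to(.05); print(st())
robot.move_linear(robot.get_state()["ee_pos"]+[0,0,.09],.2)
# clamp knob
robot.move_ptp(np.array([.485,.068,.19]),down(0))
print(robot.move_linear(np.array([.485,.068,.121]),.1,threshold=10),st())
robot.gripper_to(0.0); print(st())
E
```

```text
False t=6.0 p=[ 0.5763 -0.0189  0.1225] f=[-0.1 -0.1 -0.3] op=0.0550
t=6.6 p=[ 0.576  -0.019   0.1221] f=[-0.4  0.2  2.2] op=0.0197
True t=7.7 p=[ 0.6417 -0.02    0.1219] f=[-6.8 -0.5 10.8] op=0.0200
t=7.8 p=[ 0.6417 -0.02    0.1219] f=[-5.  -0.5  7.6] op=0.0197
t=8.5 p=[ 0.6409 -0.0204  0.1217] f=[ 0.3  0.9 -0.4] op=0.0502
False t=10.7 p=[0.4853 0.0681 0.1214] f=[ 0.5  0.2 -0.1] op=0.0499
t=11.3 p=[0.4852 0.068  0.1212] f=[0.6 0.1 2.4] op=0.0195
```

```bash
python3 - <<'E'
from h import *
p=robot.get_state()["ee_pos"]
robot.move_linear(p+[0,0,.029],.06); print(st())
c=p[:2]+[0,.115]
for th in np.arange(.15,1.66,.15):
    q=[c[0]+.115*np.sin(th),c[1]-.115*np.cos(th),p[2]+.029]
    robot.move_linear(np.array(q),.12,frame=down(th))
    f=robot.get_state()["force"]; print(round(th,2),np.round(f,1))
robot.move_linear(robot.get_state()["ee_pos"]-[0,0,.006],.05); print(st())
robot.gripper_to(.05); print(st())
robot.move_linear(robot.get_state()["ee_pos"]+[0,0,.08],.2)
robot.move_ptp(np.array([.50,.05,.27]),down(-np.pi/2)); print(st())
snap("wrist","w2"); snap("top","t2")
E
```

```text
t=11.9 p=[0.4852 0.068  0.15  ] f=[ 2.9  0.9 -6. ] op=0.0193
0.15 [ 1.4 -0.1 -6.1]
0.3 [ 2.7 -3.5 -7.6]
0.45 [ 3.9 -4.1 -6.9]
0.6 [ 5.6 -6.7 -6.2]
0.75 [ 7.8 -6.1 -6.1]
0.9 [10.4 -6.  -5.9]
1.05 [13.3 -6.1 -5.2]
1.2 [15.2 -5.4 -6.7]
1.35 [19.  -3.6 -6.7]
1.5 [20.7 -2.9 -7. ]
1.65 [22.4  2.2 -6.8]
t=15.5 p=[0.6034 0.1921 0.1456] f=[11.6  0.2 -5.9] op=0.0197
t=16.1 p=[0.6025 0.1924 0.1454] f=[0.2 0.3 0.2] op=0.0501
t=18.9 p=[0.5    0.0502 0.2698] f=[-0.3  0.  -0.6] op=0.0501
```

View pics/w2.png

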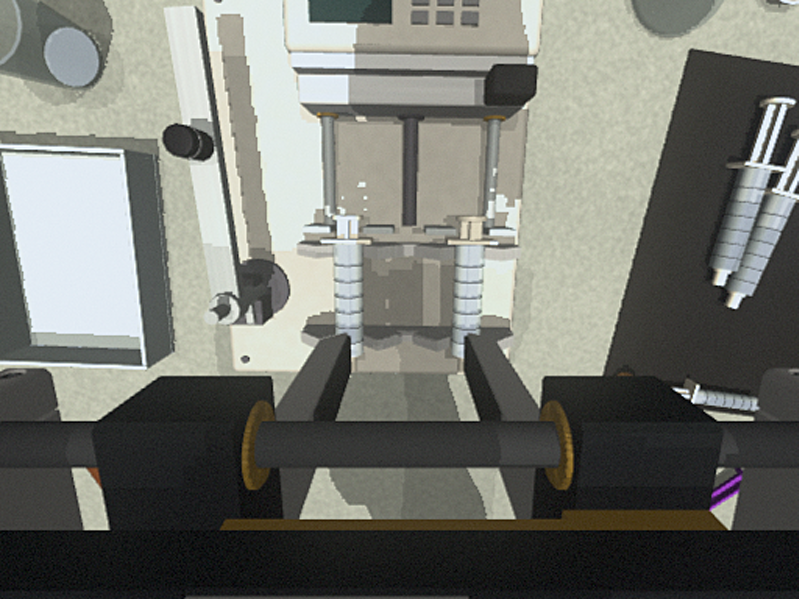

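```bash
python3 - <<'E'
from h import *
i,im=load("w2")
c=im[132:238,185:340][:,:,::-1]; cv2.imwrite("pics/w2c.png",cv2.resize(c,None,fx=5,fy=5,interpolation=cv2.INTER_CUBIC))
# predicted pixel (crop coords) of features for pump at (.483,.049)
P=lambda x,y,z:(proj(i,[[.483+x,.049+y,z]])[0]-[185,132])*5
for n,a in dict(retF=(.0545,0,.088),retB=(.0595,0,.088),sadB=(.044,0,.088),sadF=(.034,0,.088),fsB=(-.034,0,.088),fsF=(-.044,0,.088),g1=(0,-.05,.092),g3=(0,.05,.092)).items(): print(n,P(*a))
print(cast(i,[[223/1.5625,303/1.5625]],.135))
E
```

```text
retF [388.33761723  93.47817437]
retB [388.3870203  73.0419566]
sadB [388.23496458 135.94176637]
sadF [388.13855418 175.8231755 ]
fsB [387.51599355 433.35342466]
fsF [387.42902355 469.32968582]
g1 [584.86232031 311.31450444]
g3 [190.94291845 311.09113572]
[[0.49386807 0.18198907 0.135     ]]
```

View pics/w2c.png

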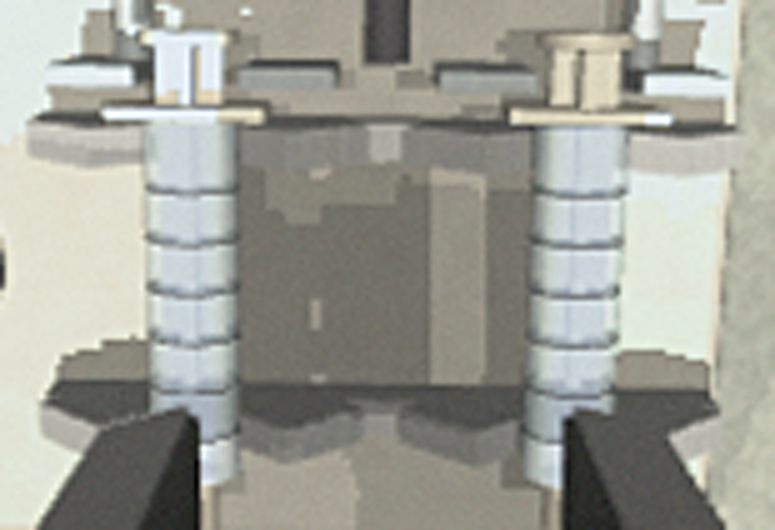

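Bar aside at about 1.6 rad, pusher at its stop, spent syringes in grooves 1 and 3. One fresh syringe has been knocked next to the other, so I'll look at them again later. Next the spent ones go to the tub.

```bash
cat >> h.py <<'E'
def spent(gy,ty):
    D=down(-np.pi/2)
    robot.gripper_to(.038)
    robot.move_ptp(np.array([.4845,gy,.17]),D)
    print("hit",robot.move_linear(np.array([.4845,gy,.082]),.1,threshold=10),st())
    robot.gripper_to(0); print("grip",st())
    robot.move_linear(robot.get_state()["ee_pos"]+[0,0,.12],.15); print("up",st())
    robot.move_linear(np.array([.508,ty,.21]),.3); 
    print("hit",robot.move_linear(np.array([.508,ty,.036]),.15,threshold=12),st())
    robot.gripper_to(.034); robot.move_linear(np.array([.508,ty,.2]),.25); print("done",st())
E
python3 - <<'E'
from h import *
spent(-.0005,.332)
spent(.0995,.382)
robot.move_ptp(np.array([.50,.05,.27]),down(-np.pi/2)); snap("wrist","w3"); 
robot.move_ptp(np.array([.54,-.25,.26]),down(-np.pi/2)); snap("wrist","w4"); print(st())
a=cv2.imread("pics/w3.png");b=cv2.imread("pics/w4.png")
cv2.imwrite("pics/c34.png",cv2.resize(np.vstack([a[:380],b[:380]]),None,fx=.78,fy=.78,interpolation=cv2.INTER_AREA))
E
```

```text
hit False t=20.9 p=[ 0.4849 -0.0005  0.0825] f=[-0.5 -0.9  0.4] op=0.0382
grip t=21.3 p=[ 0.4847 -0.0006  0.0823] f=[-0.3 -1.7  6.4] op=0.0230
up t=22.3 p=[ 0.4843 -0.0005  0.2016] f=[ 0.  -1.4 -0.8] op=0.0234
hit False t=24.9 p=[0.5084 0.3323 0.0368] f=[-0.6  0.1  0. ] op=0.0232
done t=26.1 p=[0.5073 0.3319 0.1987] f=[-1.2 -0.5  0.2] op=0.0341
hit False t=28.3 p=[0.4848 0.0995 0.0824] f=[-0.9  0.2 -0.5] op=0.0381
grip t=28.7 p=[0.4847 0.0994 0.0823] f=[-0.9 -1.4  6.7] op=0.0233
up t=29.7 p=[0.4843 0.0995 0.2016] f=[ 0.9 -0.3 -1. ] op=0.0232
hit False t=32.1 p=[0.5084 0.3822 0.0369] f=[-0.3  0.1 -0.3] op=0.0234
done t=33.3 p=[0.5073 0.3819 0.1987] f=[ 0.3 -0.8 -0.9] op=0.0340
t=35.8 p=[ 0.5408 -0.2482  0.2599] f=[-0.1  1.2  0.6] op=0.0339
```

View pics/c34.png

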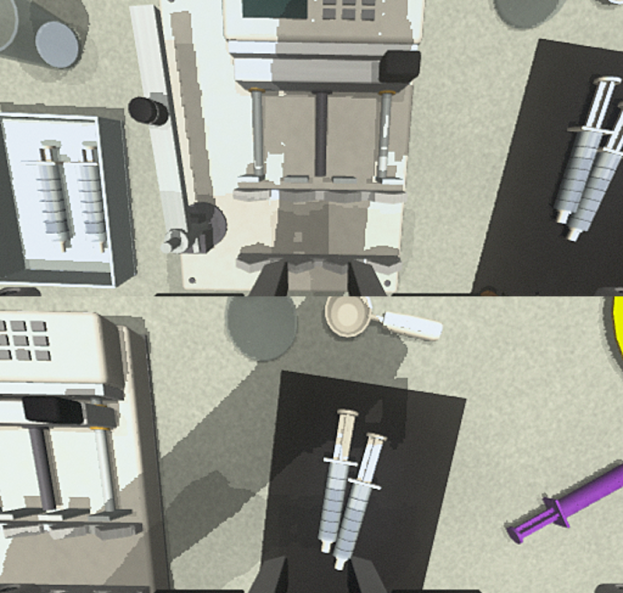

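```bash
python3 - <<'E'
from h import *
i,im=load("w4")
c=im[100:235,250:330][:,:,::-1]; cv2.imwrite("pics/w4c.png",cv2.resize(c,None,fx=4.4,fy=4.4,interpolation=cv2.INTER_CUBIC))
E
```

```text
(no output)
```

View pics/w4c.png

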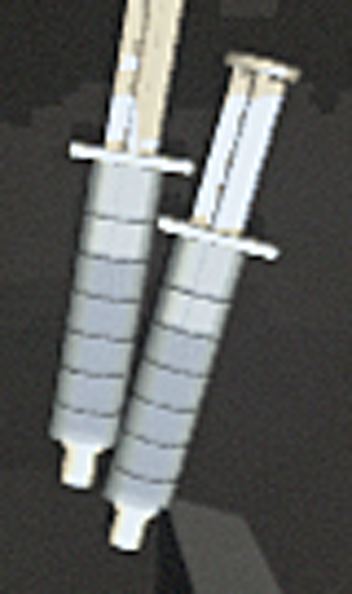

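```bash
python3 - <<'E'
from h import *
i,im=load("w4")
px=np.array([[153,-19],[132,157],[78,487],[263,65],[218,238],[123,548]])/4.4+[250,100]
W=cast(i,px,[.018,.0145,.0145]*2)[:,:2]; print(np.round(W,4))
for a in(W[:3],W[3:]): d=a[0]-a[2]; print("len",np.linalg.norm(d),"yaw",np.arctan2(d[1],d[0]),"flange-disc",np.linalg.norm(a[0]-a[1]))
A=W[:3]; d=A[0]-A[2]; yaw=np.arctan2(d[1],d[0]); u=d/np.linalg.norm(d)
g=A[0]-u*.004
D=down(yaw-np.pi/2)
robot.gripper_to(.045)
robot.move_ptp(np.r_[g,.10],D)
print(robot.move_linear(np.r_[g,.026],.08,threshold=8),st())
robot.gripper_to(0); print("grip",st())
p=robot.get_state()["ee_pos"]
robot.move_linear(p+[0,0,.02],.05); print(st())
robot.move_linear(p+[-.006,.045,.02],.06,frame=down(yaw+.28-np.pi/2)); print(st())
robot.move_linear(p+[-.006,.045,.001],.05)
robot.gripper_to(.045); robot.move_linear(robot.get_state()["ee_pos"]+[0,0,.1],.2)
robot.move_ptp(np.array([.54,-.22,.26]),down(-np.pi/2)); snap("wrist","w5"); print(st())
E
```

```text
[[ 0.6492 -0.2805]
 [ 0.5946 -0.275 ]
 [ 0.481  -0.2581]
 [ 0.6237 -0.3163]
 [ 0.5681 -0.3043]
 [ 0.4583 -0.2742]]
len 0.1697097062068172 yaw -0.132414408290927 flange-disc 0.05488984283597268
len 0.17062337768818864 yaw -0.24935618312544772 flange-disc 0.05690166525338708
False t=38.1 p=[ 0.6455 -0.2801  0.0266] f=[ 0.1  0.1 -0.1] op=0.0447
grip t=38.6 p=[ 0.6453 -0.28    0.0261] f=[-0.3 -0.7  0.8] op=0.0227
t=39.2 p=[ 0.6454 -0.2798  0.0462] f=[ 0.9  0.3 -0.8] op=0.0225
t=40.1 p=[ 0.6392 -0.2354  0.0461] f=[-0.1 -0.6 -0.2] op=0.0222
t=42.6 p=[ 0.5407 -0.2192  0.2584] f=[ 0.7  0.1 -0.3] op=0.0447
```

View pics/w5.png

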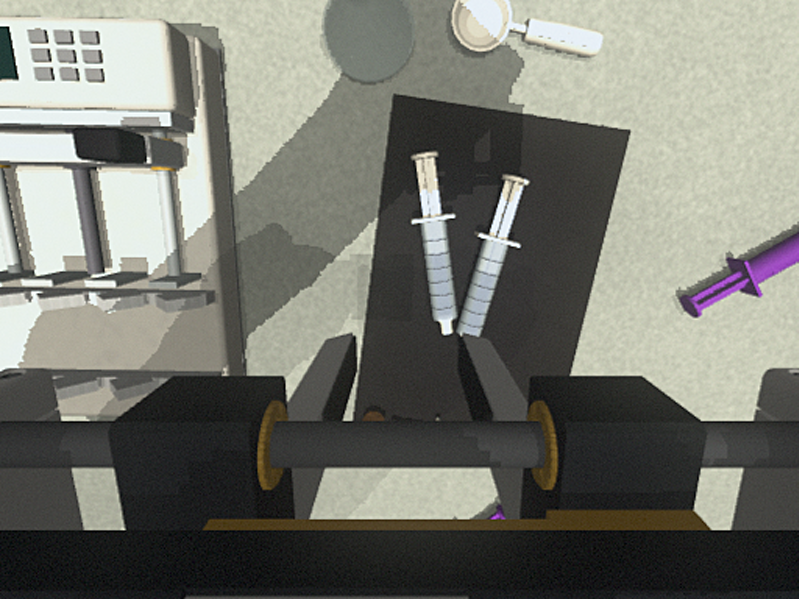

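```bash
cat >> h.py <<'E'
def fresh_pick(disc,noz,o=.010,op=.036):
    d=disc-noz; L=np.linalg.norm(d); u=d/L; yaw=np.arctan2(u[1],u[0])
    mid=(disc-u*.1065+noz+u*.0635)/2; g=mid+u*o
    print("len",L,"mid",mid,"yaw",yaw)
    assert .162<L<.178
    robot.gripper_to(op)
    robot.move_ptp(np.r_[g,.10],down(yaw-np.pi/2))
    print("hit",robot.move_linear(np.r_[g,.0255],.08,threshold=8),st())
    robot.gripper_to(0); print("grip",st())
    robot.move_linear(robot.get_state()["ee_pos"]+[0,0,.18],.15); print("up",st())
def fresh_over(gy,o=.010):
    robot.move_ptp(np.array([.4845+o,gy,.17]),down(-np.pi/2)); print("over",st())
def fresh_lower(gy,o=.010):
    h=robot.move_linear(np.array([.4845+o,gy,.0897]),.05,threshold=7); print("low",h,st())
E
python3 - <<'E'
from h import *
i,im=load("w5")
W=cast(i,np.array([[425,154],[434,217],[447,333]])/1.5625,[.018,.0145,.0145])[:,:2]; print(W)
fresh_pick(W[0],W[2]); fresh_over(.0995)
snap("wrist","w6"); snap("side","s6")
a=cv2.imread("pics/w6.png")[:480]; i,b=load("s6"); b=cv2.resize(b[120:260,200:380,::-1],(800,622))[:520]
cv2.imwrite("pics/c6.png",cv2.resize(np.vstack([a[:,:799],b[:,:799]]),None,fx=.6,fy=.6))
E
```

```text
[[ 0.64503424 -0.23330153]
 [ 0.58985212 -0.24240565]
 [ 0.47720003 -0.25706896]]
len 0.16950873829737462 mid [ 0.53982953 -0.24819984] yaw 0.14067712905949672
hit False t=44.8 p=[ 0.55   -0.247   0.0259] f=[-0.1  0.3  1.2] op=0.0362
grip t=45.1 p=[ 0.5499 -0.2469  0.0258] f=[-0.3  0.8  4.6] op=0.0232
up t=46.5 p=[ 0.5496 -0.2467  0.205 ] f=[ 0.1  0.2 -0.4] op=0.0235
over t=47.8 p=[0.495  0.0985 0.1702] f=[-0.7  0.  -0.4] op=0.0232
```

View pics/c6.png

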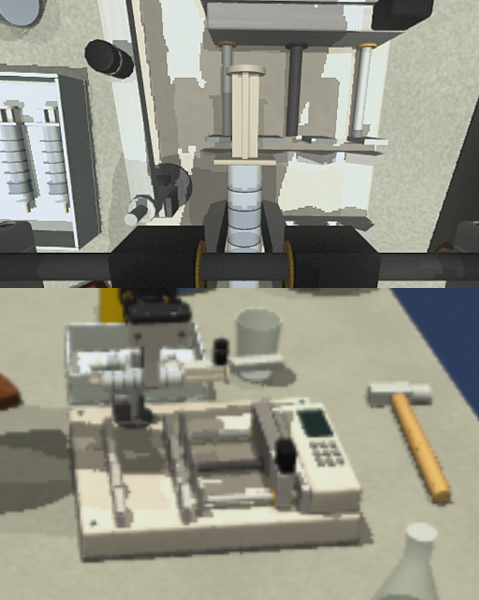

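```bash
python3 - <<'E'
from h import *
i,im=load("w6")
print(cast(i,np.array([[245,161],[247,66]])/.6/1.5625,[.172,.170]), "expect flange .5343, disc face .5915")
fresh_lower(.0995)
E
```

```text
[[0.53563952 0.09939812 0.172     ]
 [0.59082359 0.0981728  0.17      ]] expect flange .5343, disc face .5915
low True t=49.4 p=[0.4945 0.0993 0.0914] f=[-1.3 -0.1  5.9] op=0.0233
```

```bash
python3 - <<'E'
from h import *
robot.gripper_to(.038); print(st())
robot.move_linear(robot.get_state()["ee_pos"]+[0,0,.12],.2)
robot.move_ptp(np.array([.54,-.25,.26]),down(-np.pi/2)); snap("wrist","w7"); print(st())
i,im=load("w7"); c=im[90:260,230:400][:,:,::-1]; cv2.imwrite("pics/w7c.png",cv2.resize(c,None,fx=3.4,fy=3.4,interpolation=cv2.INTER_CUBIC))
E
```

```text
t=49.8 p=[0.494  0.0994 0.091 ] f=[ 0.5 -0.1 -0.2] op=0.0379
t=52.0 p=[ 0.5405 -0.2485  0.2596] f=[ 0.4  0.5 -0.2] op=0.0381
```

View pics/w7c.png

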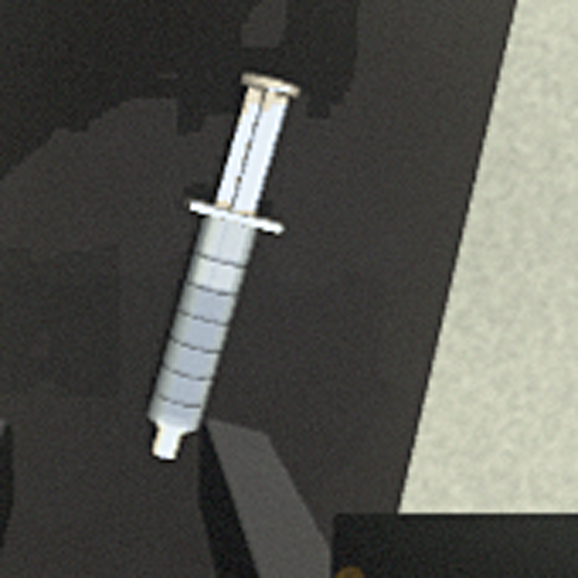

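B lies alone: disc at (271,83), nozzle tip at (166,458) in the crop. I'll pick it and place it in groove 1, then look.

```bash
python3 - <<'E'
from h import *
i,im=load("w7")
W=cast(i,np.array([[271,83],[166,458]])/3.4+[230,90],[.018,.0145])[:,:2]
fresh_pick(W[0],W[1]); fresh_over(-.0005); snap("wrist","w8")
fresh_lower(-.0005)
E
python3 - <<'E'
from h import *
s=robot.get_state()
if s["ee_pos"][2]<.0935 and .021<s["opening"]<.026:
    robot.gripper_to(.038); print(st())
    robot.move_linear(robot.get_state()["ee_pos"]+[0,0,.12],.2)
    robot.move_ptp(np.array([.52,.05,.29]),down(-np.pi/2))
    i,im=snap("wrist","w9"); print(st())
    cv2.imwrite("pics/w9c.png",cv2.resize(im[:240,60:360,::-1],None,fx=2.6,fy=2.5,interpolation=cv2.INTER_CUBIC))
E
```

```text
len 0.17084194755392088 mid [ 0.51991909 -0.29086243] yaw -0.24008289342331188
hit False t=54.0 p=[ 0.5298 -0.2935  0.0259] f=[-0.4  0.3 -0.3] op=0.0363
grip t=54.4 p=[ 0.5299 -0.2933  0.0258] f=[0.4 1.4 4.1] op=0.0233
up t=55.7 p=[ 0.5296 -0.2931  0.205 ] f=[-0.8  0.1 -1.2] op=0.0229
over t=56.9 p=[ 0.4949 -0.0016  0.1702] f=[ 0.4 -0.5 -0.2] op=0.0231
low True t=58.4 p=[ 0.4946 -0.0008  0.0914] f=[ 0.5 -1.   5.3] op=0.0230
t=58.8 p=[ 0.494  -0.0006  0.091 ] f=[-0.9 -0.1  0.4] op=0.0381
t=60.1 p=[0.5194 0.0497 0.2887] f=[-0.1 -0.  -0.6] op=0.0381
```

View pics/w9c.png

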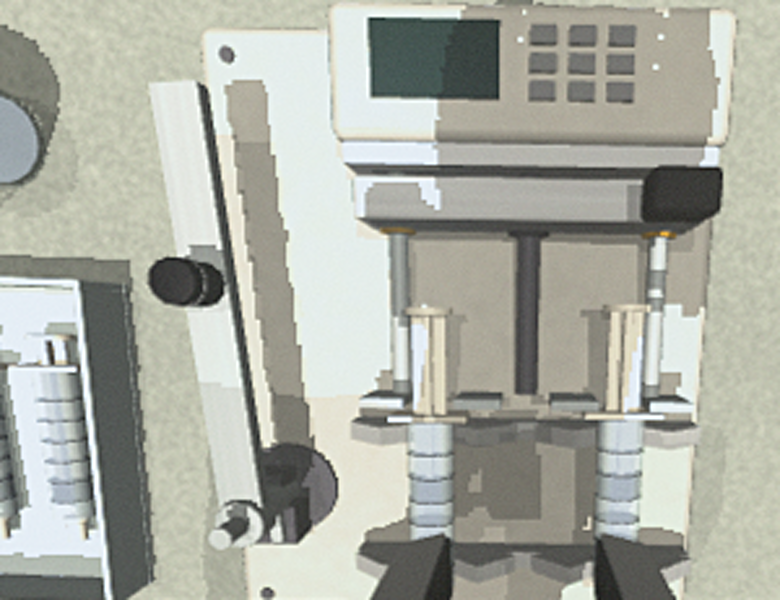

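```bash
python3 - <<'E'
from h import *
i,im=load("w9"); k=cast(i,[[60+174/2.6,280/2.5]],.152)[0]; print("knob seen",k)
c=np.array([.4848,.1855]); th=1.63
P=lambda th,z,r=.115: np.array([c[0]+r*np.sin(th),c[1]-r*np.cos(th),z])
print("expect",P(th,.152))
assert np.linalg.norm(k[:2]-P(th,0)[:2])<.012
robot.gripper_to(.05)
robot.move_ptp(P(th,.21),down(th))
print(robot.move_linear(P(th,.139),.08,threshold=8),st())
robot.gripper_to(0); print("grip",st())
robot.move_linear(P(th,.148),.05); print("lift",st())
for t in np.r_[np.arange(1.5,.1,-.15),0,-.02]:
    robot.move_linear(P(t,.148),.12,frame=down(t)); s=robot.get_state(); print(round(t,2),np.round(s["force"],1),round(s["opening"],4))
print(st()); snap("top","t10")
E
```

```text
knob seen [0.60093027 0.19081977 0.152     ]
expect [0.59959852 0.19230445 0.152     ]
False t=64.1 p=[0.5999 0.1925 0.1395] f=[-0.4  0.4  0.4] op=0.0503
grip t=64.7 p=[0.5997 0.1924 0.1391] f=[1.  0.7 0.7] op=0.0194
lift t=65.0 p=[0.5995 0.1922 0.1481] f=[ 0.8  0.4 -6.4] op=0.0195
1.5 [ 0.   0.9 -6.2] 0.0193
1.35 [ 0.4  1.3 -6.5] 0.0194
1.2 [ 0.3  1.1 -6.3] 0.0195
1.05 [ 0.9  0.7 -4.8] 0.0193
0.9 [-0.5  2.  -6. ] 0.0194
0.75 [-0.6  3.4 -5.5] 0.0194
0.6 [-1.4  4.5 -6.9] 0.0197
0.45 [-1.7  5.1 -6.6] 0.0194
0.3 [ 0.3  6.8 -6.1] 0.0193
0.15 [ 0.7  7.9 -6.7] 0.0196
0.0 [ 1.9  7.7 -5.9] 0.0196
-0.02 [ 6.4  7.1 -5.7] 0.0196
t=68.5 p=[0.4847 0.0724 0.149 ] f=[ 6.4  7.1 -5.7] op=0.0196
```

Stop felt at 0. Lower, release, and run the pusher forward. First a check that the bar is down.

```bash
python3 - <<'E'
from h import *
p=robot.get_state()["ee_pos"]
print(robot.move_linear(np.array([.4852,p[1],.122]),.05,threshold=14),st())
robot.gripper_to(.04); print(st())
robot.move_linear(robot.get_state()["ee_pos"]+[0,0,.08],.2)
robot.move_ptp(np.array([.54,.05,.27]),down(-np.pi/2))
i,im=snap("wrist","w11"); print(st())
for z in(.136,.152): print("knob top expected px",proj(i,[[.4848,.0705,z]])*1.5625)
E
```

```text
True t=69.1 p=[0.4854 0.0728 0.1226] f=[0.4 1.1 4.3] op=0.0201
t=69.6 p=[0.4848 0.0726 0.1225] f=[-0.7  0.   0.7] op=0.0397
t=71.5 p=[0.5397 0.0501 0.2695] f=[-0.3  0.2  0.2] op=0.0405
knob top expected px [[381.17014957 368.15188425]]
knob top expected px [[379.80620499 377.04854991]]
```

View pics/w11.png

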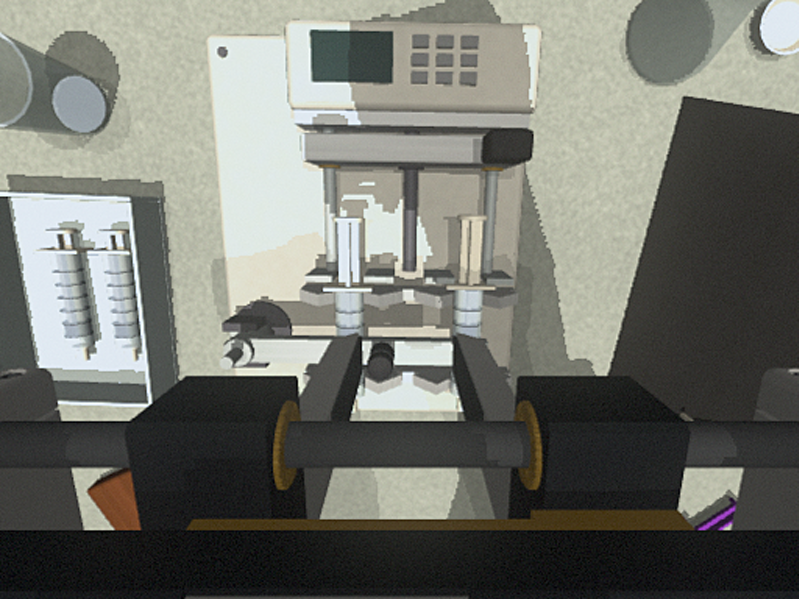

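```bash
python3 - <<'E'
from h import *
g=np.array([.641,-.0195])
robot.gripper_to(.05)
robot.move_ptp(np.r_[g,.19],down(0))
print(robot.move_linear(np.r_[g,.122],.1,threshold=10),st())
robot.gripper_to(0); print(st())
p=robot.get_state()["ee_pos"]
h=robot.move_linear(p-[.055,0,0],.03,threshold=22); print(h,st())
robot.pause(.3); print(st(),"p=",.085-(p[0]-robot.get_state()["ee_pos"][0]))
E
```

```text
False t=74.2 p=[ 0.6413 -0.0194  0.1225] f=[ 0.8 -0.4  1. ] op=0.0499
t=74.8 p=[ 0.6411 -0.0195  0.1222] f=[ 0.7 -0.9  1.6] op=0.0203
True t=76.1 p=[ 0.5971 -0.0189  0.1222] f=[ 5.6 -0.1 -0.9] op=0.0198
t=76.4 p=[ 0.5971 -0.0189  0.1222] f=[ 1.4 -0.9  1.7] op=0.0199 p= 0.04094857736058681
```

```bash
python3 - <<'E'
from h import *
s=robot.get_state()["ee_pos"]
print(robot.move_linear(s-[.004,0,0],.02,threshold=15),st())
robot.gripper_to(.05); print(st())
robot.move_linear(robot.get_state()["ee_pos"]+[0,0,.09],.2)
robot.move_ptp(np.array([.54,.05,.27]),down(-np.pi/2))
i,im=snap("wrist","w12"); print(st())
cv2.imwrite("pics/w12c.png",cv2.resize(im[60:260,0:360,::-1],None,fx=2.2,fy=2.2,interpolation=cv2.INTER_CUBIC))
E
```

```text
True t=76.6 p=[ 0.5971 -0.0189  0.1222] f=[4.3 0.1 0. ] op=0.0199
t=77.3 p=[ 0.5971 -0.0189  0.1221] f=[-0.8  0.1 -0.5] op=0.0502
t=79.4 p=[0.54   0.0498 0.2696] f=[ 1.2  0.8 -0.8] op=0.0498
```

View pics/w12c.png

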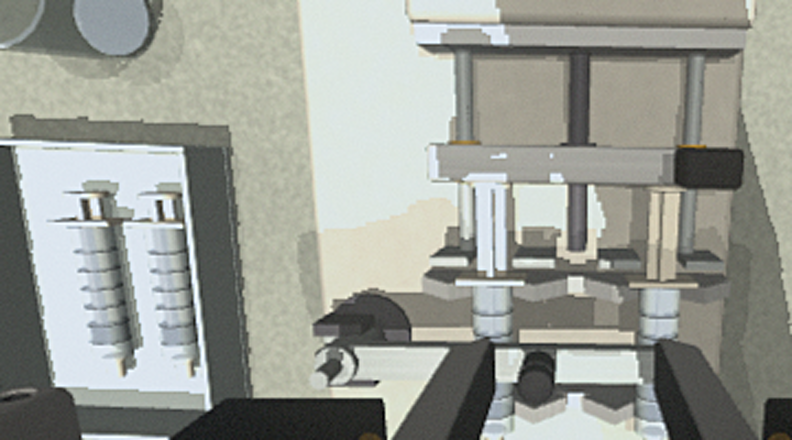

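```bash
python3 -c "
from h import *
robot.sign_off(); print(st())"
```

```text
the job is handed in; nothing more can be done
the job is handed in; nothing more can be done
```

The syringes are changed and the job is handed in. It was at about 79 s of the 210 s when I took the last picture; no verdict is reported.

**What I did**
- I drew the pusher back to its stop and swung the bar aside to about 1.6 rad.
- Both spent syringes (grooves 1 and 3) went into the tub.
- One fresh syringe got knocked against the other, so I first pulled one away by its thumb disc. I then laid both fresh syringes in grooves 3 and 1.
- I turned the bar back to its stop, lowered it onto the barrels, and ran the pusher up until it stopped on the 22 N force limit.

**Last checks**
- **Pusher:** it stopped at about 0.041 m by arm travel, against the 0.040 m expected with the flanges fully forward. A second push did not move it.
- **Syringes and bar:** the last picture shows both flanges level in their slots, both discs against the pusher, the bar shut, and both spent syringes in the tub. When the bar was lowered, its knob sat at the expected height. The gripper was clear of everything.
- **Not measured:** I inferred the clamp lift and turn from the knob's position and the arm's pose, as neither joint can be read directly. I did not measure each pusher-to-disc gap in the images.
- **Disagreement:** on the first swing my estimate of the post's position was about 2.5 mm off. That put up to about 22 N sideways on the tool, and I corrected it for the return swing.
- **Other objects:** the ones still in view looked undisturbed, but I did not measure them against their starting positions.

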